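# Feed a blank through the stamping jig with the push stick

### The arm

A 7-joint arm with a two-finger parallel gripper is mounted at the origin on the work surface. World frame = base frame: x ahead of the robot, y to its left, z up, the work surface at z = 0. Lengths are in m, angles in rad, forces in N, time in s.
With the tool pointing down it reaches from about 0.375 to 0.925 m from the base axis. Payload 3.1 kg.
Tool frame: the origin (TCP) lies between the finger pads; the fingertips stand 19 mm ahead of it and the grasp point (between the pads) is the TCP; z points along the fingers, y is the direction in which the jaws open and shut (so a half turn about z gives the same grasp; the last joint's range is limited). The gripper opens to 85 mm and grips with 20 to 120 N. Pads are 22 mm wide; open, the fingers measure 114 mm over their backs; the gripper's body (76 mm by 85 mm) begins 54 mm behind the grasp point. The pads swing forward as they close: fully open they stand 13 mm farther back than shut.
Start: joints at [1.099, 0.383, 0.044, 1.598, -0.018, 1.161, -0.05], TCP at [0.237, -0.605, 0.227] pointing down, gripper open.
Joint ranges: [-2.61, 2.61], [-0.41, 2.15], [-1.48, 1.57], [0, 2.5], [-1.57, 4.71], [0.05, 1.97], [-2.85, 2.85]. Speed limits (rad/s): [2.79, 2.79, 3.14, 3.14, 3.14, 3.14, 3.14].

### API

Orientations are given as a unit quaternion [x, y, z, w].
In Python, from bench import move_ptp, movel, move_j, move_gripper, pause, inverse_kinematics, read_camera, camera_params, MotionError, sign_off, look_for, tip_of, read_time_s, read_qpos, read_joint_vel, read_effort, read_eef_pos, read_tcp_rot, read_ft_force, read_ft_torque, read_finger_gap gives the robot as it stands. Calls block until the motion is done:
- move_ptp(position, orientation): joint-space move of the TCP to a pose.
- movel(position, orientation=None, speed=0.15): straight line of the TCP; orientation=None keeps the orientation; speed is the mean speed in m/s.
- move_j(angles): joint-space move.
- move_gripper(opening, effort=None): finger opening in m; effort is the grip in N (None keeps the last); returns when the fingers have stopped.
- pause(seconds).
- inverse_kinematics(position, orientation): joint angles nearest the present ones, or None.
- read_camera(name): name is "scene" or "top"; returns the picture (384x512x3 uint8, red, green, blue); there is no depth.
- camera_params(name): a dict with "K" (3x3 intrinsics, pixels), "dist_coeffs" ([k1, k2, p1, p2, k3] as OpenCV has them; the pictures are not rectified), "camera_from_world" (4x4, takes a point from world to camera coordinates). Camera axes: x right, y down, z forward; pixel columns grow to the right and rows downward; lengths in m; the calibration is good to about 2 mm. A picture is of the moment at which its call begins. camera_params takes no time and is no camera call.
A pose or a line that the arm cannot do raises MotionError and nothing moves.
- sign_off(): hands the job in, once; it reports no verdict.
Trained networks look in the newest picture that a camera, given by its name, has taken for a name from the list of things; names that differ only in an ending like _2 or _b are one class to them, and where a whole thing is asked for, a point or a joint stands for the part that bears it (a point fixed in the world has none). Each returns a list of dicts, best first, with "confidence" (0 to 1); they miss things now and then, are a little off and sometimes report something else, mostly with a low value. They report only what shows in the picture. A call takes as long as a camera call.
- look_for(camera, name): "at" ([column, row] in pixels, amid what is visible of it).
- tip_of(camera, name): "at" ([column, row] in pixels: a listed point, or the origin of a listed thing).
Readings, each from a call of its own:
- read_time_s(): time.
- read_qpos(): joint angles.
- read_joint_vel(): joint speeds.
- read_effort(): joint torques, N m.
- read_eef_pos(): TCP position.
- read_tcp_rot(): TCP orientation.
- read_ft_force(): force on the tool from outside, world axes, zero at the start.
- read_ft_torque(): the same for the moment, N m.
- read_finger_gap(): finger opening in m.
Only numpy, scipy, OpenCV 4.12 (cv2) and the standard library are available. Lean on these libraries where they do the work, as an engineer would, in place of code of your own. Each camera call takes 0.05 s, during which the arm holds its last target.

### The job

Take the push stick by its wooden handle and use it to feed the loose brass blank from the infeed of the stamping jig along the narrow guide channel, past the spring shoe, until its end bears firmly on the clamped stop rod, whose setting you find by feel; press it there for about a second, but gently enough not to ram the rod. Then draw the stick out and set it back on the leather pad as it stood before, leaving the blank home against the rod. Never handle the blank with the fingers, and leave the other things on the bench where they are.

Things in the scene. Friction and masses are not known exactly. Their poses are not given: they have to be found in the camera images.
- jig: Stamping jig, fixed: dark steel base plate 240 x 96 x 12 mm, two steel guide rails on it (rail tops 24 mm above the bench), an aluminium bridge across them with a brass bush and an upright punch (top 112 mm above the bench). Origin on the bench under the channel's centre line; x = feed direction, y = left of it, z up; the yaw varies. The base plate runs from x = -130 to +110 mm.
- infeed (a point): Middle of the infeed's open rear end, on its floor, 106 mm behind the jig's origin and 12 mm above the bench (floor level all along). The infeed is 30 mm wide between 12 mm high fences for its first 41 mm, then tapers over 29 mm to the channel.
- bridge_mouth (a point): Middle of the channel floor where the channel runs in under the bridge, 20 mm behind the jig's origin. The channel is 17.5 mm wide from 16 mm before this point on, and straight; the bridge covers the next 58 mm (and with a 16 mm wide sight notch 20 mm more), its underside 12 mm above the channel floor.
- shoe_spot (a point): Point on the channel floor's centre line beside the spring shoe, hidden under the bridge, 28 mm ahead of the jig's origin. The shoe (round nose, 20 mm across) stands 3 mm into the channel from its left wall and gives way; getting the blank past it takes about 5 to 9 N and it goes on dragging by as much, so a first rise of force is not the stop.
- stop: Depth stop behind the bridge: a clamp block with a red bar 24 x 80 mm and a brass thumb nut (top 45 mm above the bench). Origin in the middle of the block's face towards the bridge, on the channel floor; axes as the jig's; 60 to 70 mm ahead of the jig's origin. A rigid stop rod clamped in it reaches 2 to 24 mm out of that face against the feed, set by hand and not measured: the blank's end meets it.
- blank: The brass blank to feed, a plain bar 44 x 16 x 5 mm (along its x, y, z), about 30 g, lying loose in the infeed, slightly askew. Origin: centre of its underside. Home, its leading end bears on the end of the stop rod. 5 to 9 N on the rod, over and above the drag, is a firm seat; more than 14 N on it would shift its setting.
- stick: Push stick, about 55 g: an upright beech handle block 40 (x) x 22 (y) x 52 (z) mm and a white straight nylon blade 10 mm wide and 7 mm high whose underside is flush with the handle's. Origin: centre of the handle's underside; the blade runs along +x to a blunt tip 160 mm ahead of the origin (and 22 mm behind it). Grip the handle across its 22 mm. It stands on the pad at the start.
- stick_tip (a point): Centre of the blunt end of the push stick's blade, 160 mm ahead of the stick's origin and 3.5 mm above its underside.
- pad: Brown leather pad fixed to the bench, 230 x 90 x 3 mm (along its x, y, z), the place of the push stick. Origin: centre of its underside. The stick stands on it with its blade along about +x of the pad.
- tray: Dark wooden tray 100 x 120 x 22 mm with spare blanks, a bystander. Origin: centre of its underside.
- spare1: Spare brass blank 44 x 16 x 5 mm in the tray, a bystander. Origin: centre of its underside.
- spare2: Second spare brass blank in the tray, same size, a bystander. Origin: centre of its underside.
- mallet: Wooden mallet with a green band, head 52 x 85 mm, handle 175 mm long along its x, a bystander. Origin: under its head.
- pliers: Red-handled pliers 165 mm long, a bystander. Origin: under the pivot.
- handpiece: Silver rotary handpiece, 25 mm thick, 155 mm long, a bystander. Origin: under its body.
- pot: Clear pot with white lid, 72 mm across, 75 mm tall, a bystander. Origin: centre of its underside.
- file: Needle file with orange handle, 195 mm long, a bystander. Origin: under its middle.

How it is judged:
By the outcome, as a careful person would: the job done as asked, in the order asked, and still so for the second after the job is handed in, with the robot touching nothing.
It also fails if it takes over 72 s, if anything falls off the work surface, if the arm or the gripper's body presses on something with over 40 N, if the wrist force passes 120 N, or if a joint passes its speed limit or range.

## Working session

There is one attempt and no reset: what is moved stays moved. The work goes in short steps, each a Python script; the robot and the scene stay as the last script left them, time stands still between calls to the robot, and variables do not carry over. Pictures are saved under pics/ and viewed, and the job is handed in when it is done.

```bash
ls; mkdir -p pics
python3 - <<'E'
from bench import *
import cv2,numpy as np
for c in ["scene","top"]:
    im=read_camera(c); cv2.imwrite(f"pics/{c}0.png",im[:,:,::-1])
    p=camera_params(c); print(c,np.round(p["K"],1).tolist(),p["dist_coeffs"],np.round(p["camera_from_world"],3).tolist())
    for n in ["infeed","bridge_mouth","shoe_spot","stop","jig","blank","stick","stick_tip","pad"]:
        print(n,[(np.round(d["at"],1).tolist(),round(d["confidence"],2)) for d in tip_of(c,n)[:3]])
print(read_time_s(),read_tcp_rot(),read_ft_force())
E
```

```text
pics
scene [[351.8, 0.0, 258.6], [0.0, 351.8, 188.3], [0.0, 0.0, 1.0]] [-0.00180325  0.          0.          0.          0.        ] [[0.792, 0.611, -0.016, -0.442], [0.38, -0.512, -0.77, -0.212], [-0.479, 0.604, -0.637, 1.261], [0.0, 0.0, 0.0, 1.0]]
infeed [([247.5, 195.9], 0.65)]
bridge_mouth [([269.6, 180.0], 0.79)]
shoe_spot [([278.7, 173.7], 0.85)]
stop [([286.6, 165.4], 0.5)]
jig [([270.7, 181.6], 0.64)]
blank [([252.8, 192.5], 0.45)]
stick [([134.9, 249.5], 0.81), ([357.5, 144.2], 0.17)]
stick_tip [([175.6, 207.0], 0.57)]
pad [([154.6, 236.9], 0.76)]
top [[352.8, 0.0, 258.7], [0.0, 352.8, 191.9], [0.0, 0.0, 1.0]] [-0.01668974  0.          0.          0.          0.        ] [[0.014, -1.0, 0.003, -0.038], [-0.999, -0.014, -0.04, 0.579], [0.04, -0.003, -0.999, 1.021], [0.0, 0.0, 0.0, 1.0]]
infeed [([263.6, 195.8], 0.64)]
bridge_mouth [([241.2, 196.1], 0.84)]
shoe_spot [([221.9, 195.2], 0.85), ([238.0, 196.1], 0.27)]
stop []
jig [([231.7, 195.0], 0.77)]
blank [([257.7, 198.7], 0.56), ([389.1, 178.7], 0.22)]
stick [([368.1, 231.5], 0.65)]
stick_tip [([314.9, 244.8], 0.57), ([209.0, 192.8], 0.38)]
pad [([348.0, 234.5], 0.95)]
1.0 [9.82575382e-01 1.85864513e-01 2.55395368e-05 2.32720707e-05] [ 0.11675655  0.62292301 -0.06382247]
```

Run:
```python
import cv2
a=cv2.imread("pics/top0.png"); cv2.imwrite("pics/top0b.png",cv2.resize(a[140:290,180:440],None,fx=3,fy=3,interpolation=cv2.INTER_CUBIC))
a=cv2.imread("pics/scene0.png"); cv2.imwrite("pics/scene0b.png",cv2.resize(a[110:310,80:340],None,fx=3,fy=3,interpolation=cv2.INTER_CUBIC))
```

```text
(no output)
```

View pics/top0.png

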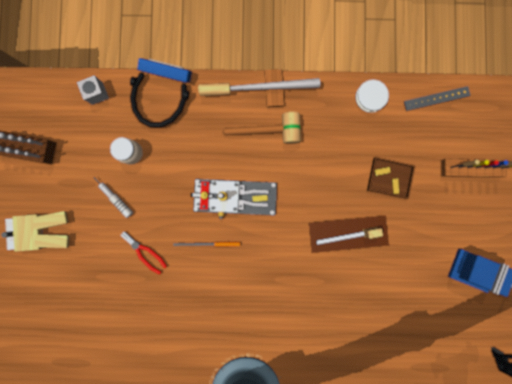

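View pics/top0b.png

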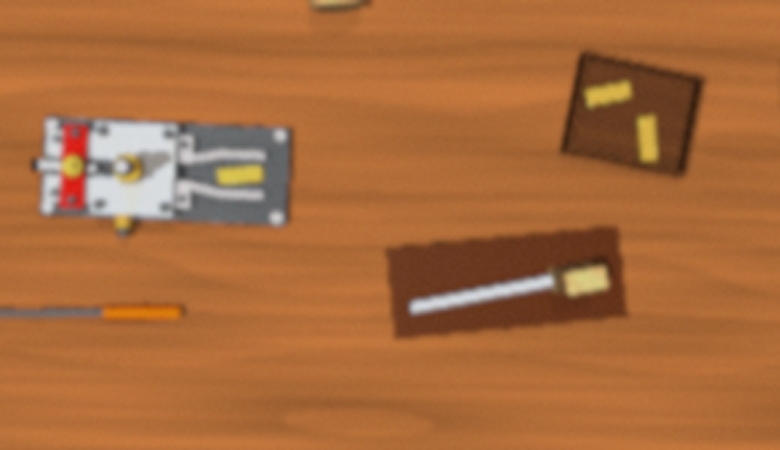

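View pics/scene0b.png

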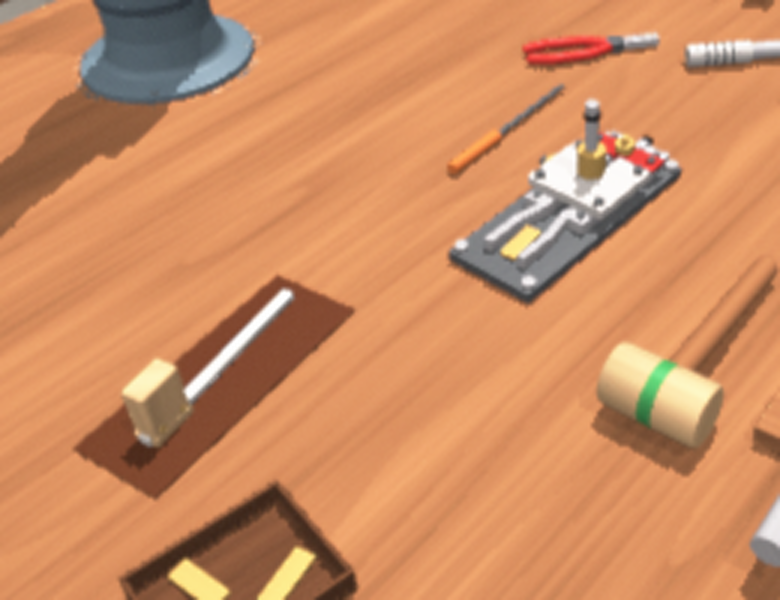

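The top picture shows the jig around (240,197), feeding left, with the blank at (260,199). The stick is on the pad with its handle at (375,233) and tip at about (317,242). Next I'll fit the jig, stick, pad and blank poses from several detections in both views.

```bash
cat > h.py <<'E'
import numpy as np,cv2
from scipy.optimize import least_squares
from bench import *
P={c:camera_params(c) for c in("scene","top")}
def proj(c,X):
    p=P[c];T=np.array(p["camera_from_world"]);X=np.atleast_2d(X).astype(float)
    r,_=cv2.Rodrigues(T[:3,:3]);q,_=cv2.projectPoints(X,r,T[:3,3],np.array(p["K"]),np.array(p["dist_coeffs"]))
    return q[:,0]
def ray(c,uv):
    p=P[c];T=np.array(p["camera_from_world"])
    n=cv2.undistortPoints(np.array([[uv]],float),np.array(p["K"]),np.array(p["dist_coeffs"]))[0,0]
    R=T[:3,:3];o=-R.T@T[:3,3];return o,R.T@np.array([n[0],n[1],1.])
def atz(c,uv,z):
    o,d=ray(c,uv);return o+d*(z-o[2])/d[2]
def pose(p,pts):
    x,y,a=p;pts=np.atleast_2d(pts);c,s=np.cos(a),np.sin(a)
    return np.c_[x+c*pts[:,0]-s*pts[:,1],y+s*pts[:,0]+c*pts[:,1],pts[:,2]]
def fit(obs,p0): # obs: (cam,localpt,uv,w)
    f=lambda p:np.concatenate([w*(proj(c,pose(p,l))[0]-uv) for c,l,uv,w in obs])
    return least_squares(f,p0,loss='soft_l1',f_scale=1.0)
def quat(psi): # tool down, tool x at... tool y axis along world angle psi+90 mirrored
    # R=[tx,ty,tz], tz=-z, tx=(cos,sin,0), ty=tz x tx
    from scipy.spatial.transform import Rotation as Ro
    tx=np.array([np.cos(psi),np.sin(psi),0]);tz=np.array([0,0,-1.]);ty=np.cross(tz,tx)
    return Ro.from_matrix(np.c_[tx,ty,tz]).as_quat()
E
cat > det.py <<'E'
from h import *
JP={"infeed":(-.106,0,.012),"bridge_mouth":(-.02,0,.012),"shoe_spot":(.028,0,.012),"jig":(0,0,0)}
acc={}
for k in range(4):
    for c in("scene","top"):
        read_camera(c)
        for n in list(JP)+["blank","stick","stick_tip","pad"]:
            r=tip_of(c,n)
            if r and r[0]["confidence"]>.35: acc.setdefault((c,n),[]).append(r[0]["at"])
for k,v in acc.items(): print(k,len(v),np.round(np.mean(v,0),2),np.round(np.std(v,0),2))
m={k:np.mean(v,0) for k,v in acc.items()}
o=[(c,JP[n],m[c,n],1) for (c,n) in m if n in JP]
j=fit(o,[.55,-.0,1.57]);print("jig",j.x,np.round(j.fun,2))
o=[(c,{"stick":(0,0,.003),"stick_tip":(.16,0,.0065)}[n],m[c,n],1) for (c,n) in m if n.startswith("stick")]
s=fit(o,[.45,-.4,1.6]);print("stick",s.x,np.round(s.fun,2))
for n,z in(("blank",.012),("pad",0)):
    for c in("scene","top"):
        if (c,n) in m: print(n,c,atz(c,m[c,n],z), "injig",(lambda d,a:[d[0]*np.cos(a)+d[1]*np.sin(a),-d[0]*np.sin(a)+d[1]*np.cos(a)])(atz(c,m[c,n],z)[:2]-j.x[:2],j.x[2]))
print(read_time_s())
E
python3 det.py
```

```text
('scene', 'infeed') 4 [230.45 199.25] [30.75  5.52]
('scene', 'bridge_mouth') 4 [266.2  179.55] [1.73 0.82]
('scene', 'shoe_spot') 4 [278.08 173.42] [0.69 1.44]
('scene', 'jig') 4 [271.7  179.42] [1.57 1.03]
('scene', 'blank') 4 [227.08 204.82] [51.93 28.27]
('scene', 'stick') 4 [134.9 250.5] [0.44 1.  ]
('scene', 'stick_tip') 4 [176.25 207.92] [1.18 0.75]
('scene', 'pad') 4 [152.7 235.2] [0.94 1.41]
('top', 'infeed') 3 [266.03 196.8 ] [1.01 1.7 ]
('top', 'bridge_mouth') 3 [203.8  214.23] [46.47 21.47]
('top', 'shoe_spot') 4 [207.72 186.2 ] [46.06 20.02]
('top', 'jig') 4 [264.03 205.52] [59.81 14.67]
('top', 'blank') 4 [265.65 180.5 ] [13.01 29.73]
('top', 'stick') 3 [366.6  231.17] [1.12 0.31]
('top', 'pad') 4 [335.28 207.52] [25.45 44.33]
('top', 'stick_tip') 3 [314.97 242.37] [0.09 1.44]
jig [0.56383179 0.05277242 1.46347478] [ 14.7   -5.37   0.43  -0.05  -0.31  -1.38  -0.39   0.19   0.44   4.53
  33.48 -16.47  13.28   9.57 -33.22  -8.49]
stick [ 0.46819239 -0.35405429  1.77694661] [ 0.64 -0.3  -0.04 -1.01  1.65  0.25  0.35 -0.35]
blank scene [ 0.5424005  -0.11520861  0.012     ] injig [np.float64(-0.16931019385807827), np.float64(0.003314584253498745)]
blank top [ 0.61348222 -0.04939178  0.012     ] injig [np.float64(-0.0962580675802115), np.float64(-0.06030815426335403)]
pad scene [ 0.46003256 -0.297603    0.        ] injig [np.float64(-0.35947808337616727), np.float64(0.06567133956457889)]
pad top [ 0.53720125 -0.2568441   0.        ] injig [np.float64(-0.31068771309632565), np.float64(-0.006687451060090065)]
4.6
```

```bash
cat > fit2.py <<'E'
from h import *
JP={"infeed":(-.106,0,.012),"bridge_mouth":(-.02,0,.012),"shoe_spot":(.028,0,.012),"jig":(0,0,0)}
m={("scene","infeed"):(247.5,195.9),("scene","bridge_mouth"):(267.5,179.7),("scene","shoe_spot"):(278.1,173.4),("scene","jig"):(271.7,179.4),
("top","infeed"):(265,196.5),("top","bridge_mouth"):(241.2,196.1),("top","shoe_spot"):(221.9,195.2),("top","jig"):(231.7,195)}
o=[(c,JP[n],m[c,n],1) for (c,n) in m]
j=fit(o,[.57,.05,1.53]);print("jig",j.x,np.round(j.fun,2))
s=[.46819,-.35405,1.7769]
S={c:cv2.imread(f"pics/{c}0.png") for c in P}
def box(x0,x1,y0,y1,z): return [(x0,y0,z),(x1,y0,z),(x1,y1,z),(x0,y1,z)]
def draw(c,im,p,b,col,roi,f):
    q=proj(c,pose(p,b)); q=(q+.5-np.array(roi[:2]))*f-.5
    cv2.polylines(im,[np.round(q*16).astype(np.int32)],True,col,1,cv2.LINE_AA,4)
def show(name,c,roi,f,items,src=None):
    a=(S[c] if src is None else src)[roi[1]:roi[3],roi[0]:roi[2]];a=cv2.resize(a,None,fx=f,fy=f,interpolation=cv2.INTER_CUBIC)
    for p,b,col in items: draw(c,a,p,b,col,roi,f)
    cv2.imwrite(name,a)
def jitems(p):return [(p,box(-.13,.11,-.048,.048,.012),(0,255,0)),(p,box(-.02,.038,-.00875,.00875,.012),(255,0,255)),(p,box(-.106,-.065,-.015,.015,.024),(255,255,0))]
def sitems(p,z=.003):return [(p,box(.02,.16,-.005,.005,.007+z),(0,255,0)),(p,box(-.02,.02,-.011,.011,.052+z),(255,0,0))]
if __name__=="__main__":
    show("pics/f_top.png","top",(185,165,295,225),7,jitems(j.x))
    show("pics/f_scene.png","scene",(220,140,320,215),7,jitems(j.x))
    show("pics/s_top.png","top",(300,205,400,260),7,sitems(s))
    show("pics/s_scene.png","scene",(100,190,210,270),7,sitems(s))
E
python3 fit2.py
```

```text
jig [0.56787796 0.05041609 1.5375105 ] [ 0.37  0.24  0.17  0.94 -0.22 -0.75  0.26  1.13  2.52  0.79 -3.04 -0.21
 -0.13 -0.09 -0.07  0.68]
```

View pics/f_top.png

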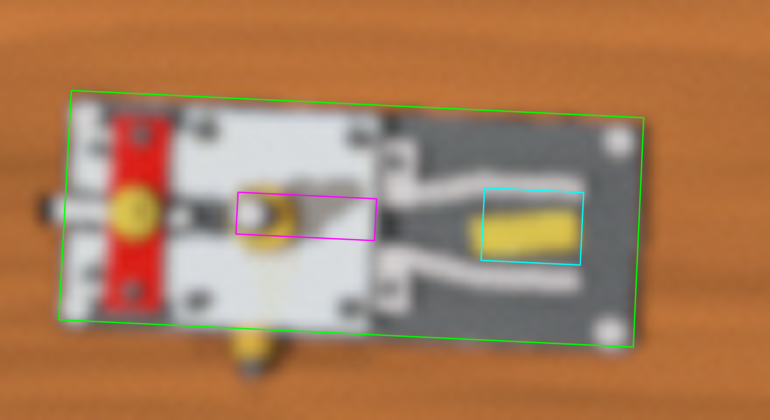

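View pics/f_scene.png

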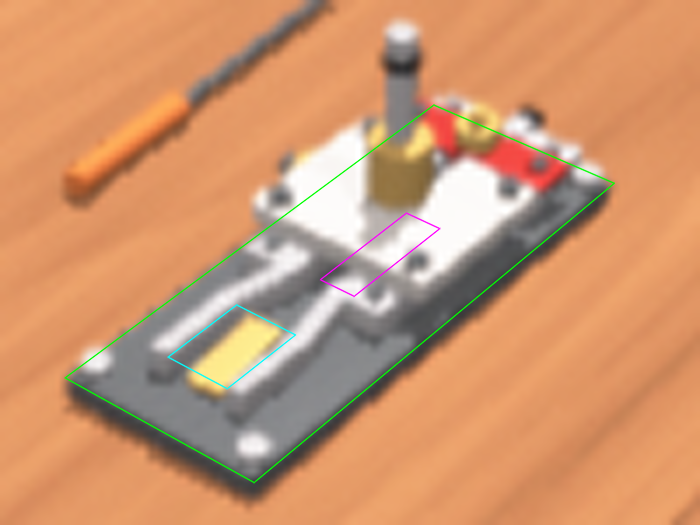

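View pics/s_top.png

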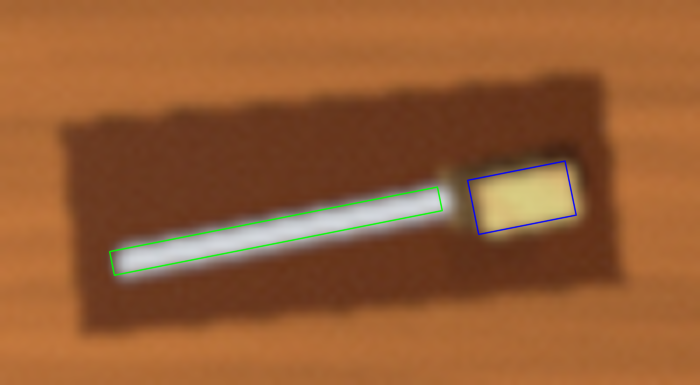

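View pics/s_scene.png

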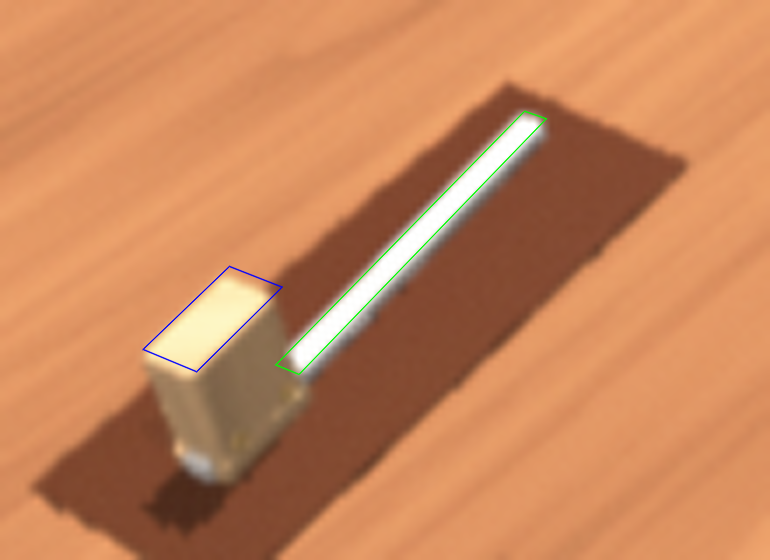

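The overlay is close, but the jig is about 2–3 mm off sideways in the top view: the fence midline at x=580 is near row 234, and the model has 228. I'll warp the rail-top plane into jig coordinates and measure it there.

```bash
cat > rect.py <<'E'
from fit2 import *
def rect(c,p,z,x0,x1,y0,y1,r=.0005,src=None):
    xs=np.arange(x0,x1,r);ys=np.arange(y1,y0,-r);X,Y=np.meshgrid(xs,ys)
    q=proj(c,pose(p,np.c_[X.ravel(),Y.ravel(),np.full(X.size,z)])).reshape(X.shape+(2,)).astype(np.float32)
    return cv2.remap(S[c] if src is None else src,q[...,0],q[...,1],cv2.INTER_CUBIC)
if __name__=="__main__":
    for c in P:
        A=[rect(c,j.x,z,-.15,.12,-.06,.06) for z in(.012,.024)]
        A=np.vstack(A)
        A=cv2.resize(A,None,fx=1.2,fy=1.2); cv2.imwrite(f"pics/r_{c}.png",A)
    # profiles across y
    for c in P:
        g=rect(c,j.x,.024,-.15,.12,-.06,.06).astype(float).mean(2)
        for x in(-.1,-.09,-.08,-.07,-.05,-.045):
            i=int((x+.15)/.0005);col=g[:,i-6:i+6].mean(1);col=cv2.GaussianBlur(col[:,None],(1,5),1)[:,0]
            y=.06-np.arange(len(col))*.0005
            for lo,hi in((0,.03),(-.03,0)):
                k=(y>lo)&(y<hi);w=np.clip(col[k]-np.percentile(col[k],60),0,None);print(c,x,"rail y %.2f mm peak %.2f"%(1e3*(w*y[k]).sum()/w.sum(),1e3*y[k][np.argmax(col[k])]),end=" | ")
            print()
E
python3 rect.py
```

```text
jig [0.56787796 0.05041609 1.5375105 ] [ 0.37  0.24  0.17  0.94 -0.22 -0.75  0.26  1.13  2.52  0.79 -3.04 -0.21
 -0.13 -0.09 -0.07  0.68]
scene -0.1 rail y 18.38 mm peak 21.50 | scene -0.1 rail y -16.38 mm peak -17.50 | 
scene -0.09 rail y 17.89 mm peak 21.00 | scene -0.09 rail y -16.87 mm peak -17.50 | 
scene -0.08 rail y 18.25 mm peak 20.50 | scene -0.08 rail y -16.74 mm peak -17.50 | 
scene -0.07 rail y 19.13 mm peak 21.00 | scene -0.07 rail y -16.84 mm peak -17.00 | 
scene -0.05 rail y 18.09 mm peak 18.50 | scene -0.05 rail y -14.39 mm peak -14.50 | 
scene -0.045 rail y 17.09 mm peak 17.50 | scene -0.045 rail y -13.27 mm peak -13.50 | 
top -0.1 rail y 21.09 mm peak 21.50 | top -0.1 rail y -15.67 mm peak -16.50 | 
top -0.09 rail y 20.42 mm peak 21.50 | top -0.09 rail y -15.13 mm peak -16.50 | 
top -0.08 rail y 21.12 mm peak 22.00 | top -0.08 rail y -15.40 mm peak -16.50 | 
top -0.07 rail y 21.00 mm peak 21.50 | top -0.07 rail y -15.84 mm peak -16.50 | 
top -0.05 rail y 18.86 mm peak 18.50 | top -0.05 rail y -13.55 mm peak -13.50 | 
top -0.045 rail y 17.81 mm peak 18.00 | top -0.045 rail y -12.36 mm peak -12.50 |
```

View pics/r_top.png

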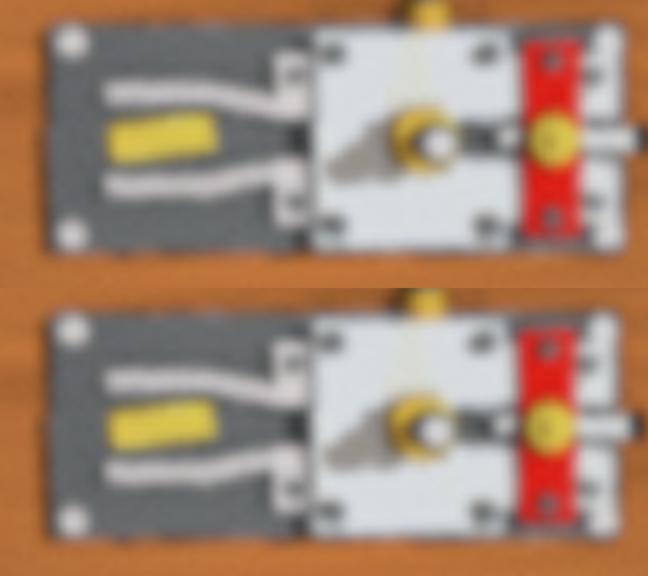

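View pics/r_scene.png

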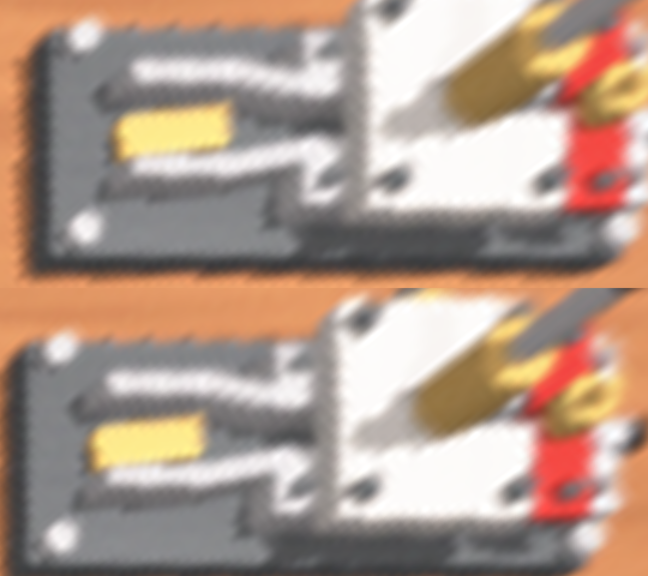

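```bash
cat > r2.py <<'E'
from rect import *
s=[.46819,-.35405,1.7769]
for c in P:
    A=[rect(c,s,z,-.05,.18,-.03,.03) for z in(.010,.055)]
    A=cv2.resize(np.vstack(A),None,fx=1.6,fy=1.6); cv2.imwrite(f"pics/r_stick_{c}.png",A)
    g=rect(c,s,.010,-.05,.18,-.03,.03).astype(float).min(2)
    y=.03-np.arange(g.shape[0])*.0005
    for x in(.04,.06,.08,.1,.12,.14,.15):
        i=int((x+.05)/.0005);col=g[:,i-6:i+6].mean(1);w=np.clip(col-100,0,None);print(c,x,round(1e3*(w*y).sum()/w.sum(),2))
    i=np.argmin(abs(y));r=g[i-4:i+4].mean(0);xx=-.05+np.arange(len(r))*.0005;k=np.where(r>120)[0];print("tip",xx[k[k<len(r)]].max())
E
python3 r2.py
```

```text
jig [0.56787796 0.05041609 1.5375105 ] [ 0.37  0.24  0.17  0.94 -0.22 -0.75  0.26  1.13  2.52  0.79 -3.04 -0.21
 -0.13 -0.09 -0.07  0.68]
scene 0.04 2.33
scene 0.06 -0.81
scene 0.08 -0.64
scene 0.1 -0.64
scene 0.12 -0.73
scene 0.14 -0.7
scene 0.15 -0.84
tip 0.15949999999999998
top 0.04 1.12
top 0.06 1.32
top 0.08 1.16
top 0.1 0.83
top 0.12 0.76
top 0.14 0.88
top 0.15 0.4
tip 0.15800000000000003
```

```bash
cd pics; python3 -c "
import cv2,numpy as np
cv2.imwrite('r_stick.png',np.vstack([cv2.imread('r_stick_top.png'),cv2.imread('r_stick_scene.png')]))"
```

```text
(no output)
```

View pics/r_stick.png

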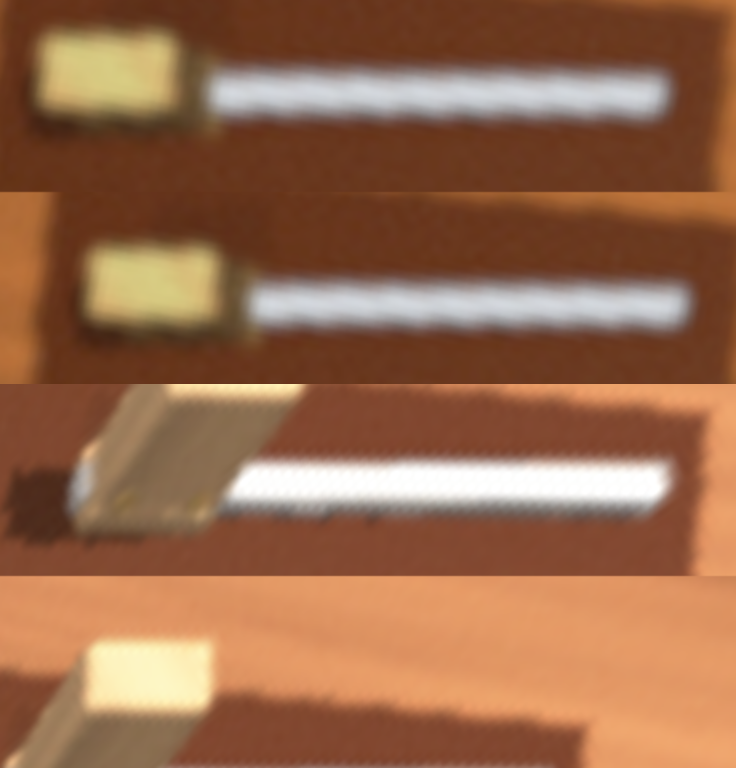

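```bash
cat >> h.py <<'E'
JIG=np.array([.5657,.0505,1.5375]); ST=np.array([.4686,-.3560,1.774])
HG=.026  # grasp height above underside
def tcp_jig(tipx,und,dy=0,jig=None):
    return pose(JIG if jig is None else jig,[(tipx-.16,dy,und+HG)])[0]
E
python3 - <<'E'
from h import *
q=read_qpos();print(np.round(q,2))
for off in(0,np.pi,-np.pi):
    for nm,pos,a in(("g",[ST[0],ST[1],.03],ST[2]),("gh",[ST[0],ST[1],.15],ST[2]),("a",tcp_jig(-.125,.05),JIG[2]),("b",tcp_jig(.02,.0135),JIG[2])):
        r=inverse_kinematics(pos,quat(a+off));print(off,nm,None if r is None else np.round(r,2))
print(read_time_s())
E
```

```text
[ 1.1   0.38  0.04  1.6  -0.02  1.16 -0.05]
0 g [ 0.82  0.53 -0.3   1.86  0.21  0.77  0.61]
0 gh [ 0.85  0.37 -0.33  1.8   0.14  0.99  0.67]
0 a [ 0.64  0.5  -0.39  1.81  0.24  0.88  0.11]
0 b [ 0.5   0.52 -0.49  1.9   0.34  0.8  -0.22]
3.141592653589793 g [ 0.43  0.52  0.18  1.88 -0.13  0.75 -2.25]
3.141592653589793 gh [ 0.46  0.35  0.14  1.82 -0.06  0.97 -2.31]
3.141592653589793 a [ 0.23  0.47  0.12  1.83 -0.07  0.85 -2.79]
3.141592653589793 b [-0.86  1.1   1.36  1.96 -1.19  1.22 -2.19]
-3.141592653589793 g [ 0.43  0.52  0.18  1.88 -0.13  0.75 -2.25]
-3.141592653589793 gh [ 0.46  0.35  0.14  1.82 -0.06  0.97 -2.31]
-3.141592653589793 a [ 0.23  0.47  0.12  1.83 -0.07  0.85 -2.79]
-3.141592653589793 b [-0.86  1.1   1.36  1.96 -1.19  1.22 -2.19]
4.6
```

Run:
```python
from h import *
Q=quat(ST[2])
move_ptp([ST[0],ST[1],.16],Q)
movel([ST[0],ST[1],.003+HG],Q,speed=.12)
print(read_time_s(),read_eef_pos(),read_ft_force())
move_gripper(.015,effort=100)
print(read_time_s(),read_finger_gap(),read_eef_pos(),read_ft_force(),read_ft_torque())
movel([ST[0],ST[1],.003+HG+.05],Q,speed=.12)
print(read_time_s(),read_finger_gap(),read_ft_force())
for c in P: cv2.imwrite(f"pics/{c}1.png",read_camera(c)[:,:,::-1])
```

```text
7.15 [ 0.46943235 -0.35653261  0.0299442 ] [ 0.28684747  0.1304738  -0.51941634]
7.7583 0.019976354669482138 [ 0.46896717 -0.35627049  0.02944758] [-0.35642318  0.56390923  2.9061982 ] [0.01696005 0.06817971 0.00790558]
8.325 0.02007485288498469 [ 0.14293322  0.22591776 -0.52122366]
```

Run:
```python
import cv2,numpy as np
a=cv2.imread("pics/top1.png")[180:290,280:420];b=cv2.imread("pics/scene1.png")[140:290,60:260]
cv2.imwrite("pics/g1.png",np.vstack([cv2.resize(a,(560,440)),]));cv2.imwrite("pics/g1s.png",cv2.resize(b,(800,600)))
```

```text
(no output)
```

View pics/g1.png

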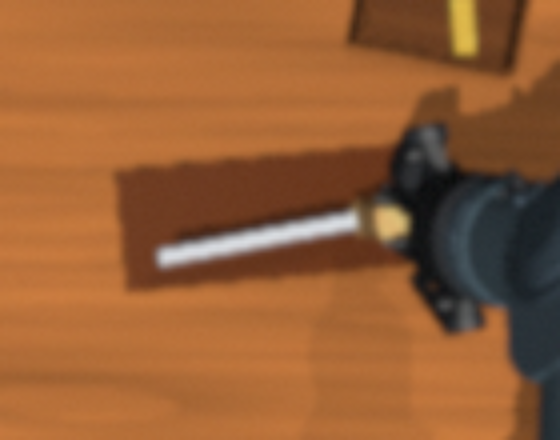

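View pics/g1s.png

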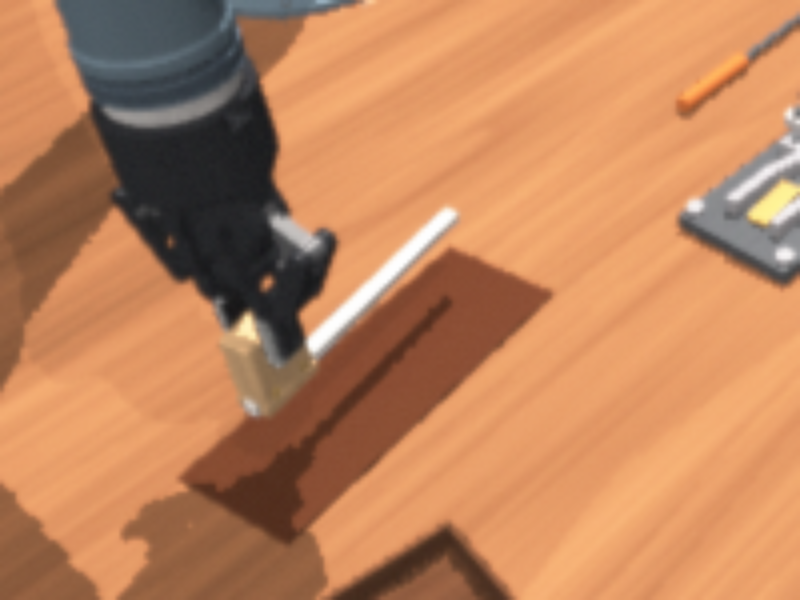

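Held level. Next I'll move the tip to just behind the infeed and compare blade and channel in one picture.

```bash
cat > ap.py <<'E'
from rect import *
from h import *
Q=quat(JIG[2])
move_ptp(tcp_jig(-.125,.06),Q)
movel(tcp_jig(-.125,.018),Q,speed=.1)
print(read_time_s(),tcp_jig(-.125,.018),read_eef_pos(),read_ft_force(),read_ft_torque())
for c in P:
    im=read_camera(c)[:,:,::-1].copy();cv2.imwrite(f"pics/{c}2.png",im)
    A=[rect(c,JIG,z,-.26,.06,-.05,.05,src=im) for z in(.012,.024)]
    cv2.imwrite(f"pics/q_{c}.png",cv2.resize(np.vstack(A),None,fx=1.2,fy=1.2))
    g=rect(c,JIG,.025,-.26,.06,-.05,.05,src=im).astype(float).min(2);y=.05-np.arange(g.shape[0])*.0005
    for x in(-.2,-.18,-.16,-.14):
        i=int((x+.26)/.0005);col=g[:,i-6:i+6].mean(1);k=abs(y)<.02;w=np.clip(col[k]-120,0,None);print(c,x,round(1e3*(w*y[k]).sum()/(w.sum()+1e-9),2))
E
python3 ap.py
```

```text
jig [0.56787796 0.05041609 1.5375105 ] [ 0.37  0.24  0.17  0.94 -0.22 -0.75  0.26  1.13  2.52  0.79 -3.04 -0.21
 -0.13 -0.09 -0.07  0.68]
9.6417 [ 0.5562123  -0.23434203  0.044     ] [ 0.55565614 -0.23489429  0.04348838] [ 0.44304245 -0.03153008 -0.47732419] [-0.0123613  -0.05768955 -0.01121187]
scene -0.2 -0.79
scene -0.18 -0.76
scene -0.16 -0.61
scene -0.14 -0.72
top -0.2 0.34
top -0.18 0.61
top -0.16 0.63
top -0.14 0.11
```

View pics/q_top.png

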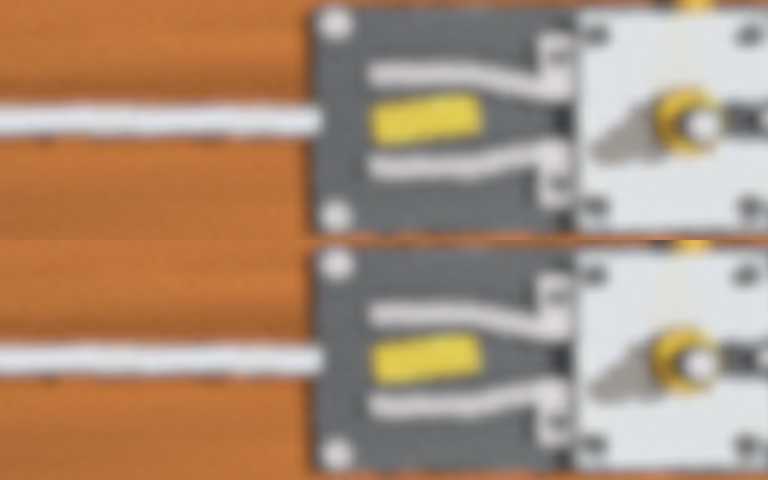

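View pics/q_scene.png

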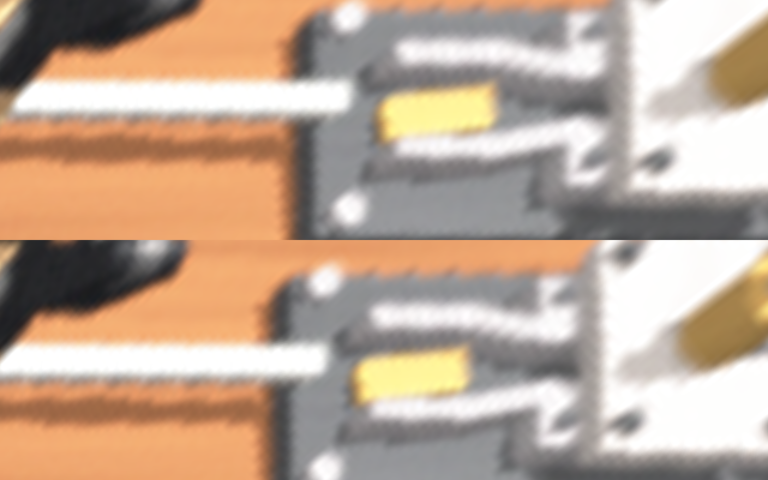

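Blade and channel centre line agree within 0.5 mm in both views. The tip is at jig x ≈ -126, behind the blank, whose rear end is at ≈ -105. I'll lower the stick and start feeding with force monitoring.

```bash
cat > feed1.py <<'E'
from h import *
Q=quat(JIG[2]);d=np.array([np.cos(JIG[2]),np.sin(JIG[2]),0]);l=np.array([-d[1],d[0],0])
b=np.mean([read_ft_force() for _ in range(5)],0);print(b)
for u in(.015,.0138,.013):
    movel(tcp_jig(-.125,u),Q,speed=.05);f=read_ft_force()-b;print(u,np.round(f,2),read_eef_pos()[2])
    if f[2]>2: break
np.save("base.npy",np.r_[b,u])
x=-.125
while x<-.0301:
    x+=.005 if x<-.06 else .003
    movel(tcp_jig(x,u),Q,speed=.05);f=read_ft_force()-b
    print(round(x*1e3,1),"t%.2f feed %.2f lat %.2f z %.2f"%(read_time_s(),-f@d,f@l,f[2]))
    if -f@d>10 or abs(f@l)>10: print("STOP");break
np.save("x.npy",x)
for c in P: cv2.imwrite(f"pics/{c}3.png",read_camera(c)[:,:,::-1])
E
python3 feed1.py
python3 - <<'E'
import cv2,numpy as np
a=cv2.imread("pics/top3.png")[160:240,180:350];b=cv2.imread("pics/scene3.png")[130:230,190:330]
cv2.imwrite("pics/g3.png",cv2.resize(a,None,fx=4,fy=4,interpolation=2));cv2.imwrite("pics/g3s.png",cv2.resize(b,None,fx=5,fy=5,interpolation=2))
E
```

```text
[ 0.80258647  0.15202084 -1.78274766]
0.015 [-1.19 -0.75  0.38] 0.04128861718909055
0.0138 [-0.15 -0.25  0.85] 0.039766029436056005
0.013 [-0.88  0.06  1.14] 0.03893139474338143
-120.0 t10.74 feed 0.49 lat 0.84 z 0.47
-115.0 t10.99 feed 0.49 lat 1.22 z 1.35
-110.0 t11.24 feed 0.18 lat 1.29 z 1.75
-105.0 t11.49 feed 0.36 lat 0.57 z 1.92
-100.0 t11.74 feed -0.46 lat 1.26 z 1.31
-95.0 t11.99 feed 0.26 lat 1.08 z 0.41
-90.0 t12.24 feed 0.42 lat 1.52 z 0.68
-85.0 t12.49 feed 0.18 lat 0.38 z 1.01
-80.0 t12.74 feed 0.78 lat 0.87 z 1.91
-75.0 t12.99 feed -0.07 lat 1.54 z 2.14
-70.0 t13.24 feed 0.31 lat 1.47 z 0.92
-65.0 t13.49 feed 0.50 lat -0.10 z 1.63
-60.0 t13.74 feed 0.95 lat 1.94 z 0.52
-57.0 t13.99 feed 0.29 lat 0.47 z 0.64
-54.0 t14.24 feed 0.64 lat 1.06 z 0.31
-51.0 t14.49 feed 0.31 lat 0.99 z 1.21
-48.0 t14.74 feed 0.56 lat 0.72 z 1.43
-45.0 t14.99 feed 0.58 lat 0.86 z 1.69
-42.0 t15.24 feed 0.29 lat 1.24 z 0.80
-39.0 t15.49 feed -0.49 lat 0.51 z 2.31
-36.0 t15.74 feed 0.99 lat 1.39 z 0.63
-33.0 t15.99 feed -0.45 lat 0.72 z 1.14
-30.0 t16.24 feed 0.58 lat 0.25 z 1.14
```

View pics/g3.png

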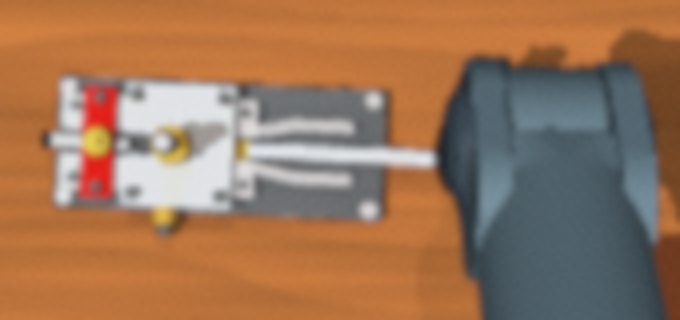

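View pics/g3s.png

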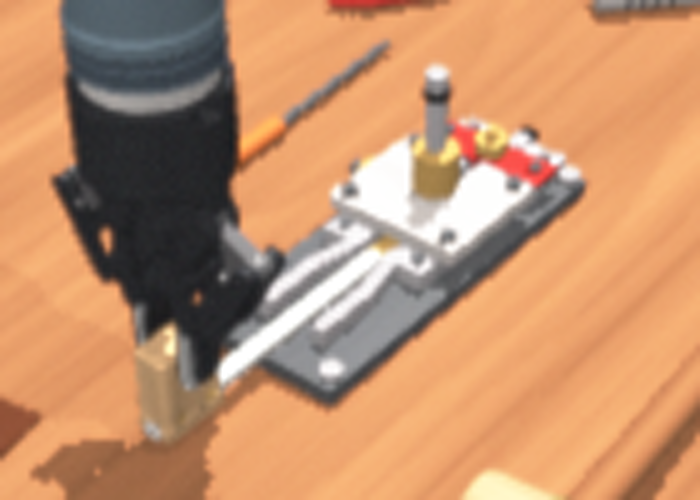

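The blank's tail is just visible at the bridge mouth with the blade straight behind it. I'll carry on in finer steps.

```bash
cat > feed2.py <<'E'
from h import *
import sys
end=float(sys.argv[1]);step=float(sys.argv[2]);lim=float(sys.argv[3]);sp=float(sys.argv[4])
Q=quat(JIG[2]);d=np.array([np.cos(JIG[2]),np.sin(JIG[2]),0]);l=np.array([-d[1],d[0],0])
z=np.load("base.npy");b=z[:3];u=z[3];x=float(np.load("x.npy"))
def F(n=6):
    a=np.array([read_ft_force() for _ in range(n)]);return a.mean(0)-b,a.std(0).max()
while x<end-1e-6:
    x+=step
    movel(tcp_jig(x,u),Q,speed=sp);f,sd=F();p=(read_eef_pos()-JIG_O)@d if 0 else (read_eef_pos()[:2]-JIG[:2])@d[:2]+.16
    print("%.2f act %.2f t%.2f feed %.2f lat %.2f z %.2f sd%.2f"%(x*1e3,p*1e3,read_time_s(),-f@d,f@l,f[2],sd))
    np.save("x.npy",x)
    if -f@d>lim or abs(f@l)>10: print("STOP");break
E
python3 feed2.py -0.0085 .0015 11 .02
```

```text
-28.50 act -28.36 t16.59 feed -0.02 lat -0.05 z 1.62 sd0.00
-27.00 act -26.84 t16.84 feed 0.37 lat 1.08 z 1.29 sd0.00
-25.50 act -25.27 t17.09 feed -0.32 lat -0.02 z 1.09 sd0.00
-24.00 act -23.79 t17.34 feed 0.05 lat 0.38 z 1.77 sd0.00
-22.50 act -22.28 t17.59 feed 0.46 lat 0.69 z 0.77 sd0.00
-21.00 act -21.06 t17.84 feed 0.59 lat -0.09 z 1.58 sd0.00
-19.50 act -19.50 t18.09 feed 0.33 lat 1.17 z 2.28 sd0.00
-18.00 act -18.78 t18.34 feed 3.03 lat 0.97 z 1.77 sd0.00
-16.50 act -18.19 t18.59 feed 5.28 lat 1.42 z 2.34 sd0.00
-15.00 act -17.24 t18.84 feed 6.58 lat 1.05 z 2.75 sd0.00
-13.50 act -15.94 t19.09 feed 6.83 lat -0.14 z 3.24 sd0.00
-12.00 act -14.24 t19.34 feed 6.20 lat 0.11 z 2.17 sd0.00
-10.50 act -12.72 t19.59 feed 6.00 lat 0.07 z 2.11 sd0.00
-9.00 act -11.15 t19.84 feed 5.34 lat -0.70 z 2.27 sd0.00
-7.50 act -9.60 t20.09 feed 5.99 lat -0.53 z 1.82 sd0.00
```

The shoe met the blank at tip x ≈ -18 mm and now drags at about 6 N. The arm gives about 3 N per mm commanded, so 1 mm steps are safe.

```bash
python3 feed2.py 0.032 .001 8.7 .02
```

```text
-6.50 act -8.63 t20.34 feed 6.22 lat 1.13 z 2.28 sd0.00
-5.50 act -7.63 t20.59 feed 6.06 lat 0.48 z 2.62 sd0.00
-4.50 act -6.53 t20.84 feed 5.44 lat -0.30 z 2.44 sd0.00
-3.50 act -5.49 t21.09 feed 5.62 lat 0.42 z 2.21 sd0.00
-2.50 act -4.38 t21.34 feed 5.35 lat 0.03 z 2.42 sd0.00
-1.50 act -3.29 t21.59 feed 5.66 lat 0.24 z 2.56 sd0.00
-0.50 act -2.27 t21.84 feed 5.07 lat -0.67 z 2.02 sd0.00
0.50 act -1.19 t22.09 feed 5.12 lat 0.30 z 1.98 sd0.00
1.50 act -0.15 t22.34 feed 4.95 lat -1.32 z 2.06 sd0.00
2.50 act 0.90 t22.59 feed 4.38 lat -0.35 z 2.25 sd0.00
3.50 act 1.93 t22.84 feed 4.63 lat -1.08 z 2.20 sd0.00
4.50 act 2.99 t23.09 feed 5.25 lat 0.23 z 2.33 sd0.00
5.50 act 4.01 t23.34 feed 5.47 lat 0.18 z 1.98 sd0.00
6.50 act 5.00 t23.59 feed 5.28 lat -0.38 z 1.57 sd0.00
7.50 act 5.97 t23.84 feed 5.85 lat -0.54 z 3.06 sd0.00
8.50 act 6.98 t24.09 feed 5.43 lat -1.31 z 1.65 sd0.00
9.50 act 8.00 t24.34 feed 4.79 lat -0.47 z 1.84 sd0.00
10.50 act 9.07 t24.59 feed 5.42 lat 0.13 z 1.69 sd0.00
11.50 act 9.98 t24.84 feed 5.50 lat -0.36 z 2.66 sd0.00
12.50 act 11.01 t25.09 feed 6.10 lat -0.64 z 2.41 sd0.00
13.50 act 12.08 t25.34 feed 5.47 lat -0.83 z 2.18 sd0.00
14.50 act 12.98 t25.59 feed 6.02 lat 0.36 z 2.20 sd0.00
15.50 act 13.99 t25.84 feed 5.34 lat -0.39 z 2.41 sd0.00
16.50 act 14.40 t26.09 feed 6.19 lat -0.07 z 2.07 sd0.00
17.50 act 14.49 t26.34 feed 7.47 lat 0.23 z 2.18 sd0.00
18.50 act 14.54 t26.59 feed 8.47 lat -0.12 z 3.53 sd0.00
19.50 act 14.60 t26.84 feed 9.12 lat 0.24 z 3.36 sd0.00
STOP
```

Motion stopped at actual tip x ≈ 14.5 mm and the force is climbing over the 5.4 N drag, so this is the rod. I'll press on to about 12.3 N total (≈ 7 N on the rod) and hold.

```bash
cat > press.py <<'E'
from h import *
Q=quat(JIG[2]);d=np.array([np.cos(JIG[2]),np.sin(JIG[2]),0])
z=np.load("base.npy");b=z[:3];u=z[3];x=float(np.load("x.npy"))
def F(n=5):
    a=[]
    for _ in range(n): pause(.02);a.append(-(read_ft_force()-b)@d)
    return np.mean(a),np.max(a)
def act(): return ((read_eef_pos()[:2]-JIG[:2])@d[:2]+.16)*1e3
f,m=F();print("start %.2f %.2f act %.2f t%.2f"%(f,m,act(),read_time_s()))
while f<12.0 and x<.035:
    x+=.0005 if f<11 else .0003
    movel(tcp_jig(x,u),Q,speed=.02);f,m=F();print("%.2f act %.2f F %.2f max %.2f t%.2f"%(x*1e3,act(),f,m,read_time_s()))
np.save("x.npy",x)
for i in range(6):
    pause(.15);f,m=F(3);print("hold F %.2f max %.2f act %.2f t%.2f"%(f,m,act(),read_time_s()))
    if f>13.3: x-=.0005;movel(tcp_jig(x,u),Q,speed=.02)
    if f<11: x+=.0004;movel(tcp_jig(x,u),Q,speed=.02)
np.save("x.npy",x)
E
python3 press.py
```

```text
start 9.35 9.78 act 14.58 t26.93
20.00 act 14.60 F 9.88 max 10.09 t27.26
20.50 act 14.62 F 10.61 max 11.71 t27.59
21.00 act 14.65 F 11.03 max 11.49 t27.93
21.30 act 14.64 F 11.23 max 11.95 t28.26
21.60 act 14.68 F 11.86 max 12.60 t28.59
21.90 act 14.71 F 11.95 max 12.59 t28.93
22.20 act 14.73 F 12.33 max 13.09 t29.26
hold F 11.82 max 12.57 act 14.70 t29.46
hold F 12.74 max 13.39 act 14.67 t29.66
hold F 12.33 max 12.96 act 14.70 t29.86
hold F 12.78 max 13.18 act 14.69 t30.06
hold F 12.58 max 13.16 act 14.74 t30.26
hold F 11.64 max 12.69 act 14.68 t30.46
```

```bash
cat > back.py <<'E'
from h import *
Q=quat(JIG[2]);z=np.load("base.npy");u=z[3]
movel(tcp_jig(.012,u),Q,speed=.02)
movel(tcp_jig(-.135,u),Q,speed=.07)
movel(tcp_jig(-.135,.06),Q,speed=.1)
print(read_time_s(),read_ft_force(),read_finger_gap())
for c in P: cv2.imwrite(f"pics/{c}4.png",read_camera(c)[:,:,::-1])
Q=quat(ST[2])
move_ptp([ST[0],ST[1],.003+HG+.05],Q)
pause(.3)
print(read_time_s(),read_eef_pos(),read_ft_force())
for c in P: cv2.imwrite(f"pics/{c}5.png",read_camera(c)[:,:,::-1])
E
python3 back.py
python3 - <<'E'
from rect import *
for k in (4,5):
  a=cv2.imread(f"pics/top{k}.png")[160:270,190:410];b=cv2.imread(f"pics/scene{k}.png")[130:280,70:310]
  cv2.imwrite(f"pics/g{k}.png",np.vstack([cv2.resize(a,(600,300),interpolation=2),cv2.resize(b,(600,300*600*150//240//300),interpolation=2)])[:600])
for c in P:
    for k in (1,5):
        im=cv2.imread(f"pics/{c}{k}.png");g=rect(c,[.4686,-.3560,1.774],.060,-.05,.18,-.03,.03,src=im).astype(float).min(2);y=.03-np.arange(g.shape[0])*.0005
        o=[]
        for x in(.06,.08,.1,.12,.14):
            i=int((x+.05)/.0005);col=g[:,i-6:i+6].mean(1);w=np.clip(col-110,0,None);o.append(round(1e3*(w*y).sum()/w.sum(),2))
        i=np.argmin(abs(y));r=g[i-4:i+4].mean(0);xx=-.05+np.arange(len(r))*.0005;print(c,k,o,"tip",xx[r>120].max())
E
```

```text
33.9833 [-0.26195112  0.33390613 -1.22276502] 0.019944464615505024
35.0083 [ 0.46994595 -0.3544084   0.07907641] [ 1.01842532  0.14862996 -0.70968081]
jig [0.56787796 0.05041609 1.5375105 ] [ 0.37  0.24  0.17  0.94 -0.22 -0.75  0.26  1.13  2.52  0.79 -3.04 -0.21
 -0.13 -0.09 -0.07  0.68]
scene 1 [np.float64(-0.97), np.float64(-0.95), np.float64(-1.1), np.float64(-0.91), np.float64(-1.44)] tip 0.16349999999999998
scene 5 [np.float64(-2.37), np.float64(-2.52), np.float64(-2.72), np.float64(-2.51), np.float64(-2.98)] tip 0.16449999999999998
top 1 [np.float64(1.36), np.float64(1.16), np.float64(1.49), np.float64(1.35), np.float64(1.15)] tip 0.16049999999999998
top 5 [np.float64(-0.52), np.float64(-0.22), np.float64(-0.3), np.float64(-0.12), np.float64(-0.03)] tip 0.16149999999999998
```

View pics/g4.png

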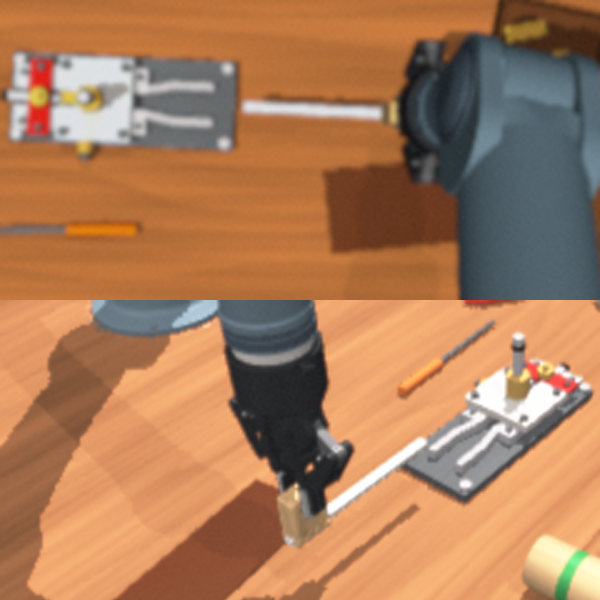

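View pics/g5.png

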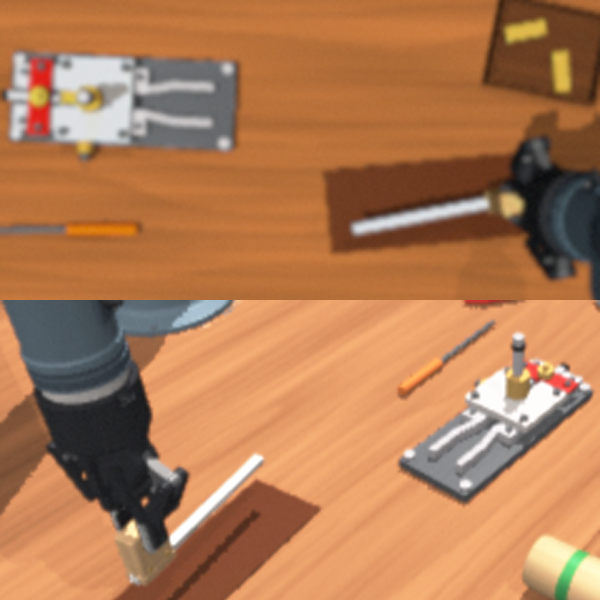

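The blank's leading end shows yellow in the sight notch, and the stick is unmoved in the grip. The arm hangs about 1.5 mm off its command, so I'll correct for that while setting the stick down.

```bash
cat > place.py <<'E'
from h import *
Q=quat(ST[2]);tgt=np.array([.46897,-.35627]);cmd=ST[:2].copy()
for zc in(.05,.02,.008,.003):
    cmd=cmd+(tgt-read_eef_pos()[:2])*.9
    movel([*cmd,.003+HG+zc],Q,speed=.06);pause(.1)
    print(zc,read_eef_pos(),np.round(read_ft_force(),2))
zc=.003
while zc>-.002:
    zc-=.0007;movel([*cmd,.003+HG+zc],Q,speed=.02);pause(.05);f=read_ft_force();print(round(zc,4),read_eef_pos()[2],np.round(f,2))
    if read_eef_pos()[2]<.0290 and f[2]>2.0 or f[2]>5: break
for c in P: cv2.imwrite(f"pics/{c}6.png",read_camera(c)[:,:,::-1])
print(read_time_s())
E
python3 place.py
python3 - <<'E'
import cv2
b=cv2.imread(f"pics/scene6.png")[180:280,70:220]
cv2.imwrite("pics/g6.png",cv2.resize(b,(750,500),interpolation=2))
E
```

```text
0.05 [ 0.46809578 -0.35721323  0.07898861] [-0.69 -0.04 -0.14]
0.02 [ 0.46935599 -0.35646089  0.04932508] [ 1.11  0.06 -0.74]
0.008 [ 0.46856964 -0.35607431  0.03687605] [ 0.18 -0.52 -0.99]
0.003 [ 0.46899587 -0.35624586  0.03194641] [-1.03 -0.25 -0.81]
0.0023 0.03134959918467424 [-0.6   0.45 -0.19]
0.0016 0.030574396744692485 [ 0.39 -0.57 -0.64]
0.0009 0.029850161501944892 [ 0.82 -0.45  0.13]
0.0002 0.029478329482390212 [-0.53 -0.63  1.36]
-0.0005 0.029439167701806577 [-1.87  0.72  5.76]
38.6083
```

View pics/g6.png

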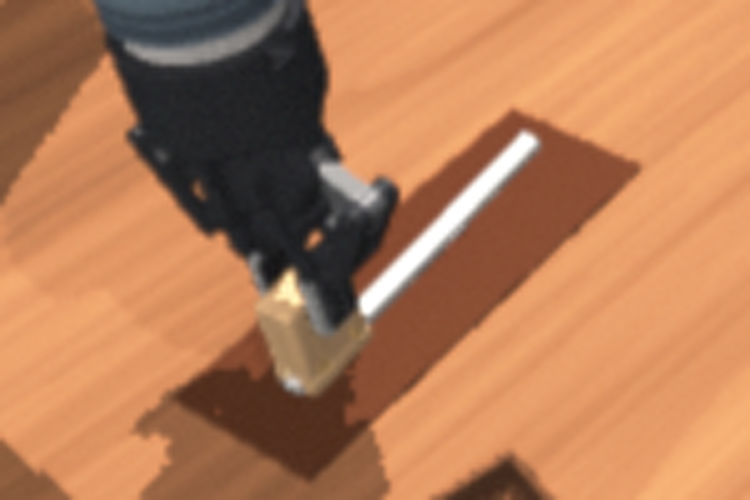

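The stick is flat on the pad at the original height. Next I'll ease the press, release, rise and check.

```bash
python3 - <<'E'
from h import *
Q=quat(ST[2]);p=read_eef_pos()
movel([p[0],p[1],.0293],Q,speed=.02)
move_gripper(.085)
p=read_eef_pos();print(p,read_finger_gap(),read_time_s())
movel([p[0],p[1],.17],Q,speed=.1)
move_ptp([.30,-.56,.25],Q)
print(read_time_s(),read_ft_force())
for c in P: cv2.imwrite(f"pics/{c}7.png",read_camera(c)[:,:,::-1])
E
python3 - <<'E'
from rect import *
s=[.46819,-.35405,1.7769]
for c in P:
    for k in(0,7):
        im=cv2.imread(f"pics/{c}{k}.png")
        g=rect(c,s,.010,-.05,.18,-.03,.03,src=im).astype(float).min(2);y=.03-np.arange(g.shape[0])*.0005;o=[]
        for x in(.06,.08,.1,.12,.14):
            i=int((x+.05)/.0005);col=g[:,i-6:i+6].mean(1);w=np.clip(col-100,0,None);o.append(round(1e3*(w*y).sum()/w.sum(),2))
        i=np.argmin(abs(y));r=g[i-4:i+4].mean(0);xx=-.05+np.arange(len(r))*.0005;print(c,k,o,"tip",xx[r>120].max())
A=rect("top",JIG:=[.5657,.0505,1.5375],.017,-.14,.12,-.05,.05,src=cv2.imread("pics/top7.png"))
cv2.imwrite("pics/j7.png",cv2.resize(A,None,fx=1.5,fy=1.5,interpolation=2))
a=cv2.imread("pics/top7.png");cv2.imwrite("pics/t7.png",cv2.resize(a[40:300,:],None,fx=1.5,fy=1.5))
b=cv2.imread("pics/scene7.png");cv2.imwrite("pics/s7.png",cv2.resize(b,None,fx=1.5,fy=1.5))
E
```

```text
[ 0.46914326 -0.35642259  0.02930147] 0.08522024074205464 39.5083
42.1417 [ 1.52711053  0.06588015 -0.29968196]
jig [0.56787796 0.05041609 1.5375105 ] [ 0.37  0.24  0.17  0.94 -0.22 -0.75  0.26  1.13  2.52  0.79 -3.04 -0.21
 -0.13 -0.09 -0.07  0.68]
scene 0 [np.float64(-0.81), np.float64(-0.64), np.float64(-0.64), np.float64(-0.73), np.float64(-0.7)] tip 0.15949999999999998
scene 7 [np.float64(-1.72), np.float64(-1.92), np.float64(-2.03), np.float64(-1.65), np.float64(-1.54)] tip 0.15899999999999997
top 0 [np.float64(1.32), np.float64(1.16), np.float64(0.83), np.float64(0.76), np.float64(0.88)] tip 0.15800000000000003
top 7 [np.float64(0.05), np.float64(0.38), np.float64(0.29), np.float64(-0.16), np.float64(-0.09)] tip 0.15800000000000003
```

View pics/j7.png

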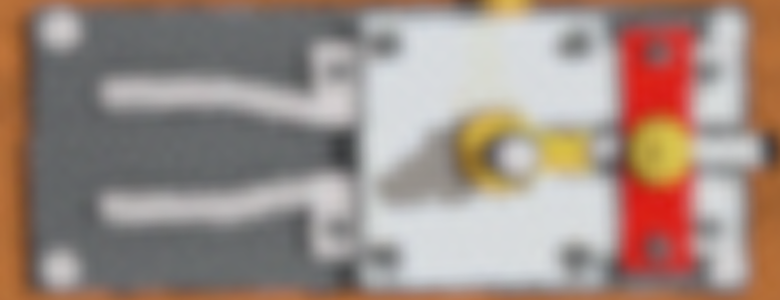

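View pics/t7.png

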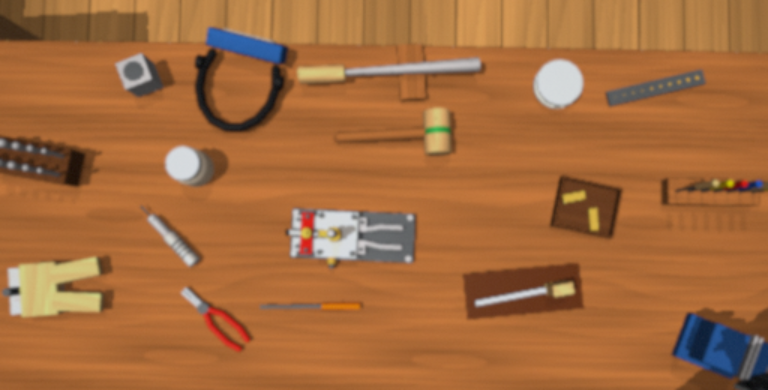

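View pics/s7.png

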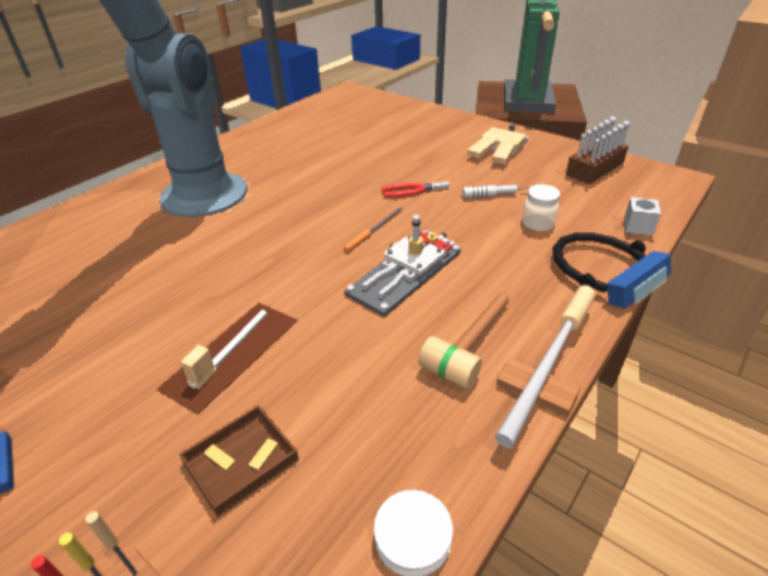

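The final pictures show:
- The blank's leading edge is at about 57 mm in the sight notch (rectified picture column ≈590), where the rod end showed before.
- The stick stands on the pad within about 1.2 mm of its old place.
- The other things look undisturbed.

I'm handing it in.

```bash
python3 -c "
from bench import *
sign_off();print(read_time_s())"
```

```text
the job is handed in; nothing more can be done
the job is handed in; nothing more can be done
```

The blank is home against the stop rod, the push stick is back on its pad, and the job is handed in at about 42 s of the 72 s allowed.

- **Feeding:** I gripped the stick by its handle and pushed the blank along the channel with the blade; the fingers never touched the blank. It met the spring shoe and then dragged at about 5.5 N.
- **Seating on the rod:** The blank stopped dead when the blade tip was about 14.6 mm ahead of the jig's origin. I pressed to about 12.3 N total, roughly 7 N on the rod above the drag, and held that for over a second. The highest single wrist reading was 13.4 N, so the rod saw about 8 N, well under the 14 N that would shift it.
- **Blank position check:** The last picture shows the blank's front at about 57 mm in the sight notch. That is where the rod end appeared in the early pictures. By feel it came out at about 58.7 mm. The 2 mm difference is within the camera calibration, but it means contact was confirmed mainly by the force.
- **Stick and bench:** The stick stands upright on the pad about 1 mm from where it stood. The other things look unmoved in the pictures, and the gripper is open and clear.

Some of the network detections were gross outliers, such as a "blank" found in the tray. I set the jig and stick positions by measuring edges in the pictures instead. For the stick, the two cameras disagreed by about 1.6 mm sideways, so I used a value in between.

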